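# Tug-test the latched cases and snap the loose one shut

## Robot

A 6-joint arm with a two-finger parallel gripper is mounted at the origin on a cart in front of the work surface, level with it; the furniture and walls round the work are solid. World frame = base frame: x ahead of the robot, y to its left, z up, the work surface at z = 0. Lengths are in m, angles in rad, forces in N, time in s.
With the tool pointing down it reaches from about 0.3 to 0.875 m from the base axis. Payload 6.4 kg.
Tool frame: the origin (TCP) lies midway between the tips of the shut fingers; the grasp point (between the pads) lies 19 mm behind it; x points along the fingers, y is the direction in which the jaws open and shut, and the axes are right-handed (so a half turn about x gives the same grasp; the last joint's range is limited). The gripper opens to 88 mm and grips with 3 to 60 N. Pads are 18 mm wide; open, the fingers measure 123 mm over their backs; the gripper's body (75 mm by 187 mm) begins 45 mm behind the grasp point.
Start: joints at [-1.412, 0.181, 1.607, -0, 1.354, -0.206], TCP at [0.205, -0.537, 0.239] pointing down, gripper open.
Joint ranges: [-2.99, 2.99], [-0.89, 2.07], [0.3, 2.58], [-1.14, 4.28], [0, 2.63], [-3.12, 3.12]. Speed limits (rad/s): [2.57, 2.57, 3.01, 3.14, 3.14, 3.14].

## Interface

Orientations are given as a unit quaternion [w, x, y, z].
In Python, from cell import ctrl gives the robot as it stands.
- The arm moves only by the shell command python3 -m handwheel 'ROWS' [OPENING] [FORCE]. ROWS is JSON, a list that holds one entry, the list of rows, each a list of 4 numbers: the shift along the world's x, y, z as a fraction of full scale, then the turn about the world's z as a fraction of full scale. In form: [[[tx, ty, tz, twist], ...]]. A call has 1 to 10 rows; each row shifts and turns the pose as measured when the row begins; what a row does not reach is not made up. Full scale, the value 1, is 30 mm for a shift and 5 degrees for a turn. A row lasts 1/12 s, in which the tool goes at most 41.7 mm and 7.16 degrees, less where a joint would pass 70% of its speed; a pose out of reach is approached as far as the arm can. A call with a number of a shift or a turn outside -1 to 1 is refused whole. A call with a gripper value outside its range is refused whole. OPENING is the closure, from 0 (fully open) to 1 (shut), set as the call begins (- or left out, the last holds). The fingers move at their own pace and stop on an object; FORCE is the grip in N (left out, the last holds). Time passes only in rows, so rows that do not move let the fingers close. It gives the time, the measured TCP pose, the force and the opening at its end, in the units of the state.
- ctrl.observe(): the state, without advancing time (a new reading comes with each control period).
- ctrl.capture(name): name is "scene" or "side" or "wrist"; returns a dict with "pixels" (400x640x3 uint8, red, green, blue), "K" (3x3 intrinsics, pixels), "camera_from_world" (4x4, takes a point from world to camera coordinates); the wrist camera has in their place "tool_from_camera" (4x4, takes a point from camera to tool coordinates, whose origin is the TCP and whose axes are the tool frame's). Camera axes: x right, y down, z forward; pixel columns grow to the right and rows downward; lengths in m; the calibration is good to about 2 mm. The wrist camera is an equidistant fisheye: a pixel r from the principal point sees the ray r / f radians off the axis. A picture is of the moment at which its call begins: read the wrist's pose just before it. There is no depth.
- ctrl.close_job(): hands the job in, once; it reports no verdict.
The state is a dict: "time": time; "joint_positions": joint angles; "qd": joint speeds; "tau": joint torques, N m; "position": TCP position; "ee_rot": TCP orientation; "wrist_force": force on the tool from outside, world axes, zero at the start; "ft_torque": the same for the moment, N m; "finger_gap": finger opening in m.
Only numpy, scipy, OpenCV 4.12 (cv2) and the standard library are available. Lean on these libraries where they do the work, as an engineer would, in place of code of your own. Each camera call takes 0.05 s, during which the arm holds its last target. There are 200 camera calls.

## Task

One of the three small cases in the rack has a catch that only looks shut. Tug the knob of every case straight up: on a sound case the knob pops up and stays up, while on the faulty one the lid lifts instead; let that lid down, stand that case upright on the black mat where there is room to squeeze its front catch until it snaps, then tug its knob too, so that all three knobs are left popped up and all lids shut. Leave the two sound cases in the rack and do not disturb the other things on the bench.

Things in the scene. Friction and masses are not known exactly. Their poses are not given: they have to be found in the camera images.
- rack: aluminium storage rack, fixed, 86 (x) x 312 (y) mm; origin at the centre of its underside. The cases stand in a row along its y, 80 mm apart, on its 6 mm base plate, all with their fronts to the rack's -y; end plates 70 mm wide, 72 mm high at y = +-148 mm, ribs 15 mm high between the bays. No room for a finger between the cases; both sides of the row (rack +x, -x) are open
- mat: black rubber mat, fixed, 200 (x) x 220 (y) x 4 mm; origin at the centre of its underside. An amber bottle stands somewhere on one half of it
- case_a: loose slate-grey case with pale lid, 0.5 to 0.75 kg; any of the three may be the faulty one. Origin at the centre of its underside, +x to its back (hinge), -x to its front (catch), y to its sides, z up. Body 54 (x) x 60 (y) x 58 mm high with plain flat sides; lid 57 mm wide, 59 to 73.5 mm high; black ball knob on the lid's middle, top at 95 mm (105 when popped up)
- case_b: as case_a; on every case the catch hangs in the middle of the front face and works by itself once pushed: with the lid down, squeezing the case from front and back at a height of about 50 mm shuts it
- case_c: as case_a
- case_a_front (a point): middle of case_a's front face, 50 mm above its underside. The catch, a 19 mm wide steel lever with a red patch, is hinged 26 mm up and hooking over the lid at 70 mm. Shut, its outer face is 10 mm in front of this point (64 mm from the back face); unlatched, 15 mm here, 20 mm at its top. Sprung over-centre: pushed a third of the way (about 3 to 6 N here) it snaps shut and holds
- case_b_front (a point): as case_a_front
- case_c_front (a point): as case_a_front
- case_a_lid (a joint): lid hinge of case_a, along the case's y at its upper back edge (x = +27 mm, z = 60 mm): 0 shut, grows as the front of the lid rises, to 1.2 rad. The lid falls shut under its own weight. A latched lid gives less than 0.05 rad
- case_b_lid (a joint): as case_a_lid, of case_b
- case_c_lid (a joint): as case_a_lid, of case_c
- case_a_knob (a joint): rise of the pull knob out of its lid, m: 0 down, 0.010 fully popped up (green collar shows). Stiff: needs about 3 N along its axis, more than an unlatched lid and less than the case weighs; stays where it is left
- case_b_knob (a joint): as case_a_knob, of case_b
- case_c_knob (a joint): as case_a_knob, of case_c
- case_a_grip (a point): centre of the black ball knob of case_a (20 mm across, this point 11.5 mm above the lid's top face while the knob is down). The ball swivels freely on its stem about the case's y, so a rising lid can tilt under it
- case_b_grip (a point): as case_a_grip, of case_b
- case_c_grip (a point): as case_a_grip, of case_c
- amber_bottle: loose bystander on the mat: amber stoppered bottle 43 mm across, 94 mm high, origin at the centre of its underside. Not listed: fixed things round the work, up to 200 mm high, all 20 mm or more outside the rack and the mat
- tall_bottle: loose bystander: clear stoppered bottle 36 mm across, 84 mm high, beyond the rack; origin at the centre of its underside
- small_bottle: loose bystander: small clear stoppered bottle 38 mm across, 74 mm high, on the robot's side of the rack; origin at the centre of its underside

How it is judged:
By the outcome, as a careful person would: the job done as asked, in the order asked, and still so for the second after the job is handed in, with the robot touching nothing.
It also fails if it takes over 72 s, if anything falls off the work surface, if the arm or the gripper's body presses on something with over 40 N, if the wrist force passes 120 N, or if a joint passes its speed limit or range.

## Working session

There is one attempt and no reset: what is moved stays moved. The work goes in short steps, Python scripts to look and compute and a shell command to move; the robot and the scene stay as the last step left them, time stands still between calls to the robot, and variables do not carry over. Pictures are saved under pics/ and viewed, about 8 in all and at most 12, crops included, and the job is handed in when it is done.

```bash
mkdir -p pics
cat > h.py <<'E'
import numpy as np, cv2, json, sys
from cell import ctrl
from scipy.spatial.transform import Rotation as R
def snap(name,fn):
    s=ctrl.observe(); c=ctrl.capture(name)
    cv2.imwrite('pics/'+fn+'.png',c['pixels'][:,:,::-1])
    d={'K':np.array(c['K']).tolist(),'pos':list(map(float,s['position'])),'q':list(map(float,s['ee_rot']))}
    k='camera_from_world' if 'camera_from_world' in c else 'tool_from_camera'
    d[k]=np.array(c[k]).tolist(); json.dump(d,open('pics/'+fn+'.json','w'))
def ray(fn,u,v):
    d=json.load(open('pics/'+fn+'.json'));K=np.array(d['K'])
    x=(u-K[0,2])/K[0,0];y=(v-K[1,2])/K[1,1]
    if 'camera_from_world' in d:
        T=np.linalg.inv(np.array(d['camera_from_world']));r=np.array([x,y,1.])
    else:
        w,a,b,c=d['q'];M=np.eye(4);M[:3,:3]=R.from_quat([a,b,c,w]).as_matrix();M[:3,3]=d['pos']
        T=M@np.array(d['tool_from_camera']);th=np.hypot(x,y);f=np.sin(th)/max(th,1e-9);r=np.array([x*f,y*f,np.cos(th)])
    return T[:3,3],T[:3,:3]@r
def atz(fn,u,v,z):
    o,r=ray(fn,u,v);return o+r*(z-o[2])/r[2]
def tri(*obs):
    A=np.zeros((3,3));b=np.zeros(3)
    for fn,u,v in obs:
        o,r=ray(fn,u,v);r=r/np.linalg.norm(r);P=np.eye(3)-np.outer(r,r);A+=P;b+=P@o
    return np.linalg.solve(A,b)
def proj(fn,p):
    d=json.load(open('pics/'+fn+'.json'));K=np.array(d['K'])
    q=np.array(d['camera_from_world'])@np.append(p,1);return (K@(q[:3]/q[2]))[:2]
def st():
    s=ctrl.observe();w,a,b,c=s['ee_rot']
    print(s['time'],np.round(s['position'],4),np.round(R.from_quat([a,b,c,w]).as_matrix(),3).tolist(),np.round(s['wrist_force'],2),s['finger_gap'],np.round(s['joint_positions'],2))
E
python3 - <<'E'
from h import *
st()
snap('scene','s0');snap('side','d0');snap('wrist','w0')
E
```

```text
0.0 [ 0.2051 -0.5366  0.2378] [[-0.0, 0.357, -0.934], [0.002, -0.934, -0.357], [-1.0, -0.002, -0.0]] [0.18 0.21 0.45] 0.08857093158059415 [-1.41  0.18  1.61 -0.    1.35 -0.21]
```

View pics/s0.png

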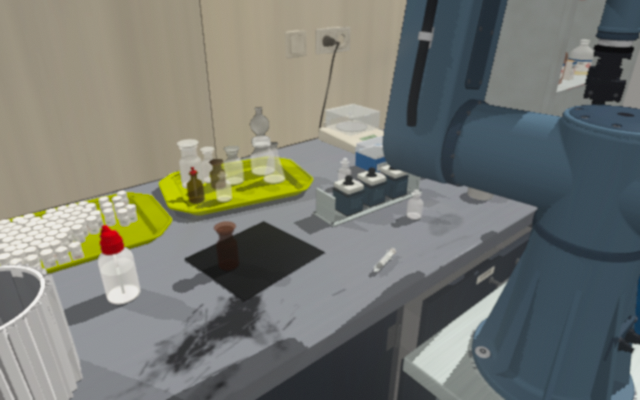

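View pics/d0.png

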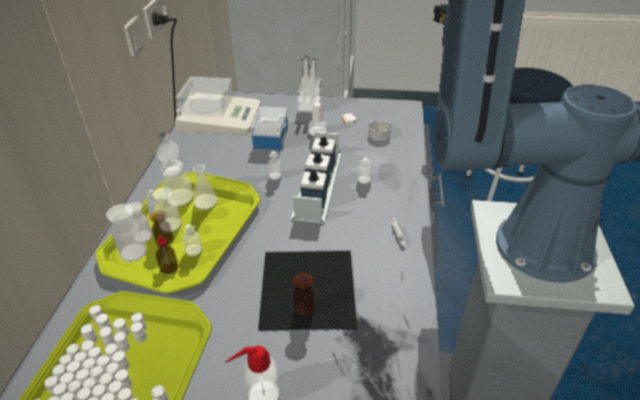

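Scene: mat about (255,260), bottle on it at (227,250), rack cases with knobs about (348,180), (372,172), (393,165). Side: knobs about (313,172), (318,156), (323,140), mat corners (265,252), (350,251), (356,328), (258,328). I'll enlarge both.

Run:
```python
from h import *
a=cv2.imread('pics/s0.png')[140:230,310:440];b=cv2.imread('pics/d0.png')[120:230,260:380]
a=cv2.resize(a,None,fx=5,fy=5,interpolation=3)[:, :400*2];b=cv2.resize(b,None,fx=5,fy=5,interpolation=3)
cv2.imwrite('pics/c1.png',a);cv2.imwrite('pics/c2.png',b)
for u,v in [(265,252),(350,251),(356,328),(258,328)]: print('mat d',atz('d0',u,v,.004))
for u,v in [(184,259),(263,222),(325,252),(245,300)]: print('mat s',atz('s0',u,v,.004))
```

```text
mat d [0.64835182 0.09105077 0.004     ]
mat d [0.45167597 0.06615999 0.004     ]
mat d [0.42369337 0.28143497 0.004     ]
mat d [0.61943289 0.30350934 0.004     ]
mat s [0.61415643 0.30933006 0.004     ]
mat s [0.64202932 0.09519121 0.004     ]
mat s [0.44744875 0.06495162 0.004     ]
mat s [0.41919777 0.28036614 0.004     ]
```

View pics/c1.png

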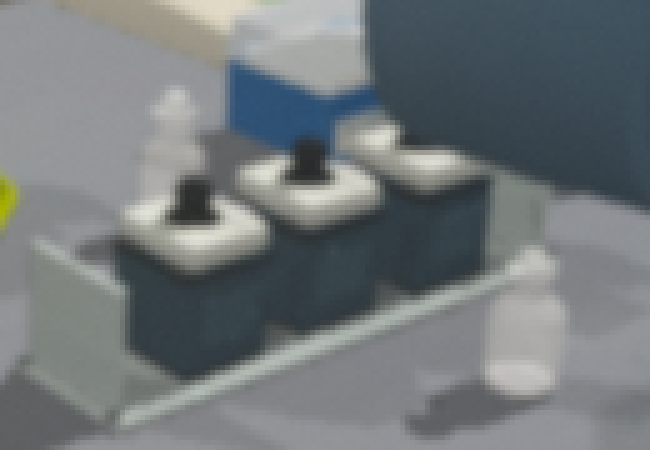

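View pics/c2.png

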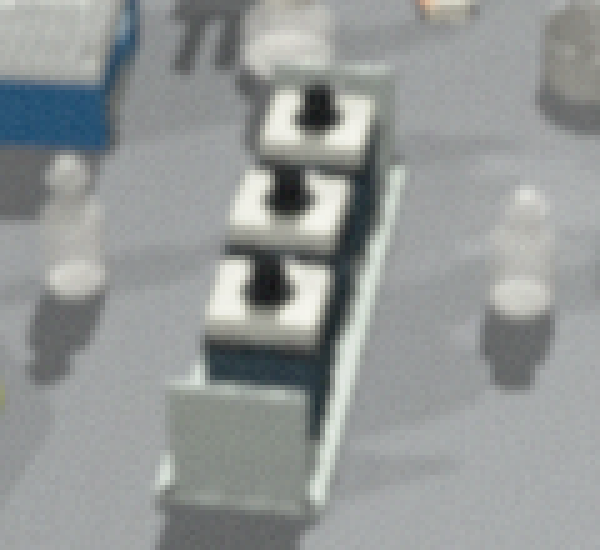

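The cases stand with backs toward +y (no catch on the visible faces; front presumably toward world -y). Knobs in the crops: scene near (192,195), mid (308,158); side near (270,282), mid (290,187), far (318,105).

Run:
```python
from h import *
for u,v in [(270,278),(290,185),(318,103)]: print('knob d',atz('d0',u/5+260,v/5+120,.091))
for u,v in [(192,195),(308,158)]: print('knob s',atz('s0',u/5+310,v/5+140,.091))
print('rack base near corners d',atz('d0',160/5+260,488/5+120,.0),atz('d0',318/5+260,505/5+120,.0), 'far right',atz('d0',403/5+260,170/5+120,.0))
print('bottles',atz('d0',75/5+260,290/5+120,0),atz('d0',520/5+260,310/5+120,0),'amber',atz('d0',303,308,.004),atz('s0',228,266,.004))
```

```text
knob d [ 0.5562089  -0.10068804  0.091     ]
knob d [ 0.55614253 -0.18226497  0.091     ]
knob d [ 0.55044973 -0.26164092  0.091     ]
knob s [ 0.55666974 -0.10208441  0.091     ]
knob s [ 0.55340638 -0.17954544  0.091     ]
rack base near corners d [ 6.05982476e-01 -4.00336209e-02  1.11022302e-16] [ 0.52524358 -0.03584176  0.        ] far right [ 0.50893316 -0.33489827  0.        ]
bottles [ 0.67948371 -0.19900779  0.        ] [ 0.4333913  -0.20680369  0.        ] amber [0.53666761 0.24343715 0.004     ] [0.53354623 0.25107609 0.004     ]
```

View pics/w0.png

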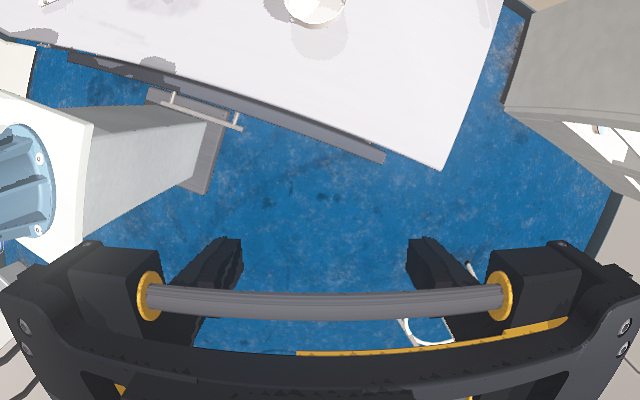

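Wrist view shows the bench edge and floor at the start. Estimates: rack centre (0.555,-0.181), yaw about -2.6°; mat centre (0.534,0.186), yaw about 7°; amber bottle (0.535,0.247). Now above the middle case with jaws along rack x.

```bash
python3 -m handwheel '[[[0.9,0.9,0,1],[0.9,0.9,0,1],[0.9,0.9,0,1],[0.9,0.9,0,1],[0.9,0.9,0,1],[0.9,0.9,0,1],[0.9,0.9,0,1],[0.9,0.9,0,1],[0.9,0.9,0,1],[0.9,0.9,0,1]]]'
python3 -m handwheel '[[[0.8,0.9,0,1],[0.8,0.9,0,1],[0.8,0.9,0,1],[0,0,0,0.3],[0,0,0,0],[0,0,0,0]]]'
python3 -c "
from h import *
st();snap('wrist','w1')"
```

```text
time: 0.98
position: [0.4772, -0.258, 0.2352]
ee_rot: [-0.416, -0.57, -0.418, 0.572]
wrist_force: [-0.5, -0.4, -0.2]
finger_gap: 0.0881
time: 1.48
position: [0.556, -0.1637, 0.2335]
ee_rot: [0.5, 0.497, 0.504, -0.498]
wrist_force: [-0.5, 0.3, -0.5]
finger_gap: 0.0885
1.4833 [ 0.556  -0.1637  0.2335] [[-0.004, 1.0, 0.008], [0.002, 0.008, -1.0], [-1.0, -0.004, -0.002]] [-0.54  0.3  -0.51] 0.08845704450508823 [-0.49  0.2   1.6  -0.    1.35 -0.5 ]
```

View pics/w1.png

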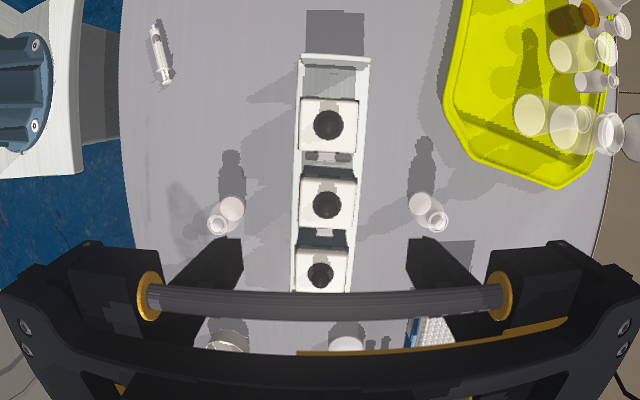

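Wrist view: knobs at (327,125), (326,204), (320,275); grey catches show below the lids (toward world -y), confirming fronts at -y. No collision-prone objects nearby except small/tall bottles to either side.

```bash
python3 -c "
from h import *
for u,v in [(327,125),(326,204),(320,275)]: print(atz('w1',u,v,.096))
print(tri(('w1',327,125),('d0',314,174.6),('s0',348.4,178.5)),tri(('w1',326,204),('d0',318,156),('s0',371.6,171)))
print('rack',[atz('w1',u,v,.078)[:2] for u,v in [(300,56),(369,58)]],[atz('w1',u,v,.004)[:2] for u,v in [(291,288),(353,288)]])
print('small',atz('w1',218,224,.0),'tall',atz('w1',436,221,0))
"
```

```text
[ 0.55864034 -0.10174733  0.096     ]
[ 0.55840244 -0.17651316  0.096     ]
[ 0.55289766 -0.25401388  0.096     ]
[ 0.55740774 -0.10233774  0.09233655] [ 0.55633307 -0.17980516  0.09311874]
rack [array([ 0.53230463, -0.03429078]), array([ 0.59863273, -0.0351518 ])] [array([ 0.51038196, -0.32880335]), array([ 0.59835815, -0.32777747])]
small [ 0.41203336 -0.23489165  0.        ] tall [ 0.70887022 -0.22796386  0.        ]
```

```bash
python3 -m handwheel '[[[0.05,1,0,-0.6],[0,1,-0.6,0],[0,0.04,-1,0],[0,0,-1,0],[0,0,-0.9,0],[0,0,-0.8,0],[0,0,-0.4,0],[0,0,0,0]]]' 0.5 10
python3 -c "
from h import *
st();snap('wrist','w2')
c=cv2.imread('pics/w2.png')[150:400,200:450];cv2.imwrite('pics/w2c.png',cv2.resize(c,None,fx=2.4,fy=2.4))"
```

```text
time: 2.2
position: [0.5535, -0.1105, 0.09]
ee_rot: [-0.482, -0.518, -0.481, 0.518]
wrist_force: [-0.3, -0.0, -0.6]
finger_gap: 0.044
2.2 [ 0.5535 -0.1105  0.09  ] [[0.001, 0.997, -0.072], [-0.002, -0.072, -0.997], [-1.0, 0.001, 0.002]] [-0.27 -0.04 -0.64] 0.044041068449702445 [-0.41  0.34  1.75 -0.    1.06 -0.33]
```

View pics/w2c.png

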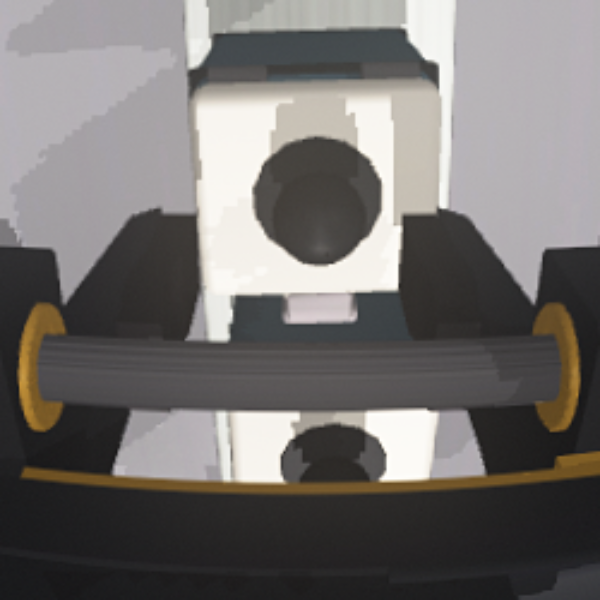

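Crop: knob at (318,200) between fingers (200..402), slightly forward (+y) of the fingers; catch at (320,308).

```bash
python3 -c "
from h import *
print(atz('w2',332.5,233.5,.093),atz('w2',332.5,239,.101))
print(tri(('w2',332.5,233.5),('w1',327,125),('d0',314,174.6)))
"
```

```text
[ 0.55974577 -0.09732457  0.093     ] [ 0.55955775 -0.09686493  0.101     ]
[ 0.55821965 -0.10037601  0.09262553]
```

```bash
python3 -m handwheel '[[[0.1,0.3,0,0.2],[0.1,0.15,-0.15,0],[0,0,0,0]]]' 
python3 -m handwheel '[[[0,0,-0.05,0],[0,0,0,0],[0,0,0,0],[0,0,0,0],[0,0,0,0],[0,0,0,0]]]' 1 15
```

```text
time: 2.5
position: [0.5615, -0.0989, 0.0893]
ee_rot: [0.488, 0.515, 0.483, -0.514]
wrist_force: [-0.3, 0.2, 0.4]
finger_gap: 0.0444
time: 3.0
position: [0.562, -0.0987, 0.0906]
ee_rot: [0.489, 0.514, 0.483, -0.514]
wrist_force: [-2.5, 0.3, -0.3]
finger_gap: 0.0183
```

```bash
python3 -m handwheel '[[[0,0,0,0],[0,0,0,0],[-0.06,0,-0.15,0],[-0.03,0,-0.15,0],[0,0,0,0]]]' 0.6 15
```

```text
time: 3.42
position: [0.5603, -0.099, 0.0811]
ee_rot: [0.49, 0.515, 0.482, -0.513]
wrist_force: [0.0, 0.3, -0.8]
finger_gap: 0.0356
```

```bash
python3 -m handwheel '[[[0,0,0.08,0],[0,0,0,0]]]' 
python3 -m handwheel '[[[0,0,0,0],[0,0,0,0],[0,0,0,0],[0,0,0,0],[0,0,0,0]]]' 1 15
```

```text
time: 3.58
position: [0.5603, -0.0991, 0.0832]
ee_rot: [0.489, 0.515, 0.482, -0.513]
wrist_force: [0.3, 0.2, -0.9]
finger_gap: 0.0352
time: 4.0
position: [0.5593, -0.0991, 0.0834]
ee_rot: [0.489, 0.515, 0.482, -0.513]
wrist_force: [-3.3, 0.1, 1.0]
finger_gap: 0.0186
```

```bash
for i in 1; do python3 -m handwheel '[[[0,0,0.05,0],[0,0,0.05,0]]]'; python3 -m handwheel '[[[0,0,0.07,0],[0,0,0,0]]]'; done
```

```text
time: 4.17
position: [0.5587, -0.0984, 0.0855]
ee_rot: [0.488, 0.515, 0.483, -0.513]
wrist_force: [0.8, 1.2, -3.6]
finger_gap: 0.0182
time: 4.33
position: [0.5589, -0.0983, 0.0876]
ee_rot: [0.488, 0.515, 0.483, -0.513]
wrist_force: [-1.7, -0.5, -0.4]
finger_gap: 0.0185
```

```bash
python3 -m handwheel '[[[0,0,0.08,0]]]'; python3 -m handwheel '[[[0,0,0.08,0]]]';python3 -m handwheel '[[[0,0,0,0]]]'; python3 -m handwheel '[[[0,0,0,0]]]'; python3 -c "
from h import *
snap('side','d1');snap('wrist','w3')
a=cv2.imread('pics/d1.png')[110:215,280:380];b=cv2.imread('pics/w3.png')[170:330,230:430]
a=cv2.resize(a,None,fx=4,fy=4,interpolation=2)
b=cv2.resize(b,(400,320))
o=np.zeros((420,800,3),np.uint8);o[:,:400]=a;o[:320,400:]=b;cv2.imwrite('pics/c3.png',o)"
```

```text
time: 4.42
position: [0.5588, -0.0982, 0.0897]
ee_rot: [0.488, 0.515, 0.483, -0.513]
wrist_force: [-0.1, 0.5, -2.7]
finger_gap: 0.0188
time: 4.5
position: [0.5587, -0.0981, 0.0922]
ee_rot: [0.488, 0.515, 0.483, -0.513]
wrist_force: [0.4, 0.5, -3.1]
finger_gap: 0.0184
time: 4.58
position: [0.5589, -0.0982, 0.0926]
ee_rot: [0.488, 0.515, 0.483, -0.513]
wrist_force: [-1.5, 0.2, -0.7]
finger_gap: 0.0183
time: 4.67
position: [0.5589, -0.0981, 0.0928]
ee_rot: [0.488, 0.515, 0.483, -0.513]
wrist_force: [-1.5, 0.3, -4.1]
finger_gap: 0.0188
```

View pics/c3.png

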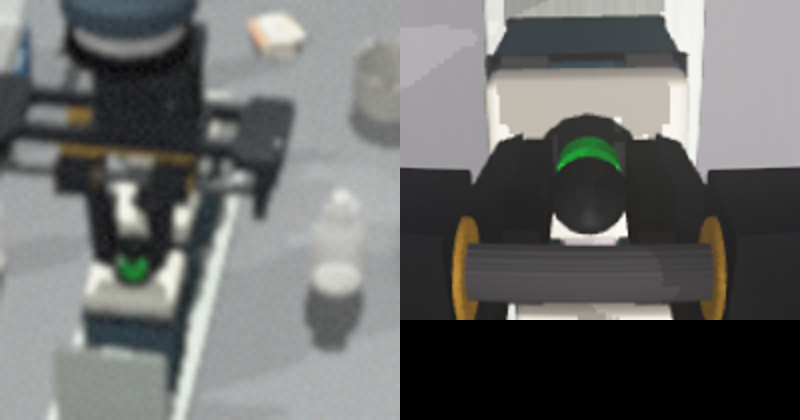

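Both views show the green collar (crops (133,268) and (590,155)), lid flat: this case is sound. Pull until the force shows the end stop.

```bash
python3 -m handwheel '[[[0,0,0.05,0]]]'; python3 -m handwheel '[[[0,0,0.03,0]]]';python3 -m handwheel '[[[0,0,0,0]]]'
```

```text
time: 4.85
position: [0.5587, -0.0981, 0.094]
ee_rot: [0.488, 0.515, 0.483, -0.513]
wrist_force: [-0.3, 1.4, -2.3]
finger_gap: 0.0186
time: 4.93
position: [0.5585, -0.0981, 0.0946]
ee_rot: [0.488, 0.515, 0.483, -0.513]
wrist_force: [0.0, 0.5, -8.2]
finger_gap: 0.0181
time: 5.02
position: [0.5582, -0.0978, 0.0943]
ee_rot: [0.488, 0.515, 0.483, -0.514]
wrist_force: [-0.8, 0.5, -2.7]
finger_gap: 0.0183
```

```bash
python3 -m handwheel '[[[0,0,0,0],[0,0,0,0],[0,0,0,0],[0,0,0.7,0],[0,0,0.8,0],[-0.05,-0.9,0,0],[-0.05,-0.9,0,0],[-0.03,-0.8,0,0],[0,0,0,0],[0,0,0,0]]]' 0.5 15
```

```text
time: 5.85
position: [0.5587, -0.1803, 0.1479]
ee_rot: [0.493, 0.515, 0.48, -0.511]
wrist_force: [0.5, 1.0, -0.3]
finger_gap: 0.0445
```

```bash
python3 -m handwheel '[[[-0.1,0.07,-0.9,0],[0,0,-0.8,0],[0,0,0,0],[0,0,0,0]]]'
```

```text
time: 6.18
position: [0.558, -0.1775, 0.0988]
ee_rot: [0.495, 0.516, 0.477, -0.511]
wrist_force: [0.2, -0.1, 0.3]
finger_gap: 0.0442
```

```bash
python3 -m handwheel '[[[-0.1,0,-0.28,0],[-0.05,0,-0.25,0],[0,0,0,0],[0,0,0,0]]]'
```

```text
time: 6.52
position: [0.5547, -0.1762, 0.0845]
ee_rot: [0.496, 0.516, 0.477, -0.51]
wrist_force: [-0.3, -0.7, 0.2]
finger_gap: 0.0441
```

```bash
python3 -m handwheel '[[[0,-0.06,-0.04,0],[0,0,0,0]]]'; python3 -m handwheel '[[[0,0,0,0],[0,0,0,0],[0,0,0,0],[0,0,0,0],[0,0,0,0]]]' 1 15;  python3 -m handwheel '[[[0,0,0.05,0],[0,0,0.05,0]]]'; python3 -m handwheel '[[[0,0,0.07,0]]]';python3 -m handwheel '[[[0,0,0,0]]]'
```

```text
time: 6.68
position: [0.5553, -0.1782, 0.0841]
ee_rot: [0.497, 0.516, 0.477, -0.509]
wrist_force: [-0.7, 0.2, -0.2]
finger_gap: 0.044
time: 7.1
position: [0.5572, -0.1791, 0.086]
ee_rot: [0.498, 0.517, 0.475, -0.509]
wrist_force: [1.4, 1.2, -2.9]
finger_gap: 0.0187
time: 7.27
position: [0.557, -0.1784, 0.0884]
ee_rot: [0.498, 0.517, 0.475, -0.508]
wrist_force: [1.1, 0.9, -3.7]
finger_gap: 0.0187
time: 7.35
position: [0.5567, -0.1782, 0.0901]
ee_rot: [0.498, 0.517, 0.476, -0.509]
wrist_force: [1.5, 0.4, -3.5]
finger_gap: 0.0187
time: 7.43
position: [0.5569, -0.1782, 0.0904]
ee_rot: [0.498, 0.517, 0.476, -0.508]
wrist_force: [2.1, 0.4, -0.7]
finger_gap: 0.0189
```

```bash
python3 -m handwheel '[[[0,0,0.08,0]]]'; python3 -m handwheel '[[[0,0,0.05,0]]]';python3 -m handwheel '[[[0,0,0.05,0]]]'; python3 -m handwheel '[[[0,0,0,0]]]'; python3 -c "
from h import *
snap('side','d1');snap('wrist','w3')
a=cv2.imread('pics/d1.png')[100:205,280:380];b=cv2.imread('pics/w3.png')[170:330,230:430]
a=cv2.resize(a,None,fx=4,fy=4,interpolation=2)
b=cv2.resize(b,(400,320))
hs=cv2.cvtColor(cv2.imread('pics/w3.png'),40);m=cv2.inRange(hs,(50,120,60),(80,255,255));print('green',np.argwhere(m).shape,np.argwhere(m).mean(0) if m.any() else 0)
o=np.zeros((420,800,3),np.uint8);o[:,:400]=a;o[:320,400:]=b;cv2.imwrite('pics/c4.png',o)"
```

```text
time: 7.52
position: [0.5566, -0.1781, 0.0924]
ee_rot: [0.498, 0.517, 0.476, -0.509]
wrist_force: [2.5, -0.4, -3.6]
finger_gap: 0.0186
time: 7.6
position: [0.5566, -0.1781, 0.0941]
ee_rot: [0.498, 0.517, 0.476, -0.509]
wrist_force: [2.6, -0.7, -3.3]
finger_gap: 0.0184
time: 7.68
position: [0.5565, -0.1781, 0.0956]
ee_rot: [0.498, 0.517, 0.476, -0.509]
wrist_force: [1.6, -0.0, -3.0]
finger_gap: 0.0186
time: 7.77
position: [0.5567, -0.1781, 0.096]
ee_rot: [0.498, 0.517, 0.476, -0.509]
wrist_force: [2.5, 1.0, -1.5]
finger_gap: 0.0186
green (292, 2) [243.25 323.5 ]
```

Green collar is visible by colour count near (323,243): sound too. Pull to the stop.

```bash
python3 -m handwheel '[[[0,0,0.04,0]]]'; python3 -m handwheel '[[[0,0,0.03,0]]]';python3 -m handwheel '[[[0,0,0,0]]]'
```

```text
time: 7.95
position: [0.5566, -0.1781, 0.0969]
ee_rot: [0.498, 0.517, 0.476, -0.509]
wrist_force: [0.6, -0.9, -7.3]
finger_gap: 0.0185
time: 8.03
position: [0.5556, -0.1778, 0.0971]
ee_rot: [0.497, 0.517, 0.477, -0.509]
wrist_force: [0.3, -0.9, -8.8]
finger_gap: 0.0188
time: 8.12
position: [0.5549, -0.1774, 0.0966]
ee_rot: [0.496, 0.517, 0.477, -0.509]
wrist_force: [2.3, 1.8, -2.1]
finger_gap: 0.0188
```

```bash
python3 -m handwheel '[[[0,0,0,0],[0,0,0,0],[0,0,0,0],[0,0,0.7,0],[0,0,0.8,0],[-0.05,-0.9,0,0],[-0.05,-0.9,0,0],[-0.03,-0.8,0,0],[0,0,0,0],[0,0,0,0]]]' 0.5 15
python3 -m handwheel '[[[-0.1,0.05,-0.9,0],[-0.05,0,-0.8,0],[0,0,0,0],[0,0,0,0]]]'
```

```text
time: 8.95
position: [0.5521, -0.2597, 0.1486]
ee_rot: [0.499, 0.516, 0.475, -0.509]
wrist_force: [0.1, 0.1, 0.1]
finger_gap: 0.0438
time: 9.28
position: [0.549, -0.2574, 0.0992]
ee_rot: [0.501, 0.516, 0.474, -0.508]
wrist_force: [1.4, -1.2, 0.1]
finger_gap: 0.044
```

```bash
python3 -m handwheel '[[[0.03,0,-0.28,0],[0.03,-0.03,-0.28,0],[0,0,0,0],[0,0,0,0]]]'
python3 -m handwheel '[[[0,0,0,0],[0,0,0,0],[0,0,0,0],[0,0,0,0],[0,0,0,0]]]' 1 15;  python3 -m handwheel '[[[0,0,0.05,0],[0,0,0.05,0]]]'; python3 -m handwheel '[[[0,0,0.05,0]]]';python3 -m handwheel '[[[0,0,0,0]]]'
```

```text
time: 9.62
position: [0.5528, -0.2573, 0.084]
ee_rot: [0.502, 0.516, 0.473, -0.508]
wrist_force: [0.3, -0.1, 0.2]
finger_gap: 0.0442
time: 10.03
position: [0.5536, -0.2577, 0.0857]
ee_rot: [0.503, 0.516, 0.473, -0.507]
wrist_force: [-0.2, 1.8, -0.7]
finger_gap: 0.0183
time: 10.2
position: [0.5531, -0.2568, 0.088]
ee_rot: [0.502, 0.516, 0.473, -0.507]
wrist_force: [0.2, 1.2, -2.5]
finger_gap: 0.0185
time: 10.28
position: [0.5528, -0.2563, 0.0892]
ee_rot: [0.502, 0.516, 0.474, -0.507]
wrist_force: [-1.2, 2.2, -2.6]
finger_gap: 0.0185
time: 10.37
position: [0.5528, -0.2562, 0.0894]
ee_rot: [0.502, 0.516, 0.474, -0.507]
wrist_force: [0.9, -0.1, -1.0]
finger_gap: 0.0184
```

```bash
python3 -m handwheel '[[[0,0.05,0.08,0],[0,0.05,0.08,0],[0,0,0,0]]]'; python3 -c "
from h import *
snap('side','d1');snap('wrist','w4')
a=cv2.imread('pics/d1.png')[90:195,280:380];b=cv2.imread('pics/w4.png')[170:330,230:430]
a=cv2.resize(a,None,fx=4,fy=4,interpolation=2)
b=cv2.resize(b,(400,320))
hs=cv2.cvtColor(cv2.imread('pics/w4.png'),40);m=cv2.inRange(hs,(50,120,60),(80,255,255));p=np.argwhere(m);print('green',p.shape,p.mean(0),p.min(0),p.max(0))
o=np.zeros((420,800,3),np.uint8);o[:,:400]=a;o[:320,400:]=b;cv2.imwrite('pics/c5.png',o)"
```

```text
time: 10.62
position: [0.5525, -0.2527, 0.0942]
ee_rot: [0.502, 0.516, 0.474, -0.507]
wrist_force: [-0.6, 0.7, -2.7]
finger_gap: 0.019<string>:7: RuntimeWarning: Mean of empty slice.
  ret = um.true_divide(
Traceback (most recent call last):
ValueError: zero-size array to reduction operation minimum which has no identity
```

No green collar after 9 mm of lift at low force: the lid is lifting, so this (-y end) case is faulty. Let the lid down along the same arc and release.

```bash
python3 -m handwheel '[[[0,-0.06,-0.12,0],[0,-0.05,-0.12,0],[0,-0.03,-0.08,0],[0,0,0,0]]]'
```

```text
time: 11.05
position: [0.5544, -0.261, 0.0866]
ee_rot: [0.505, 0.516, 0.471, -0.508]
wrist_force: [0.6, -0.5, -1.3]
finger_gap: 0.0183
```

```bash
python3 -m handwheel '[[[0,0,-0.05,0],[0,0,0,0],[0,0,0,0],[0,0,0,0],[0,0,0,0],[0,0,0.6,0],[0,0,0.8,0],[0,0,0,0],[0,0,0,0]]]' 0 15; python3 -c "
from h import *
st();snap('wrist','w5')
c=cv2.imread('pics/w5.png')[120:370,190:450];cv2.imwrite('pics/w5c.png',cv2.resize(c,None,fx=2.4,fy=2.4))"
```

```text
time: 11.8
position: [0.5524, -0.2585, 0.1251]
ee_rot: [0.502, 0.516, 0.474, -0.508]
wrist_force: [-0.4, 0.2, -0.3]
finger_gap: 0.0765
11.8 [ 0.5524 -0.2585  0.1251] [[0.036, 0.998, -0.048], [-0.021, -0.048, -0.999], [-0.999, 0.037, 0.019]] [-0.39  0.2  -0.33] 0.07647584659621728 [-0.63  0.35  1.64  0.    1.11 -0.59]
```

View pics/w5c.png

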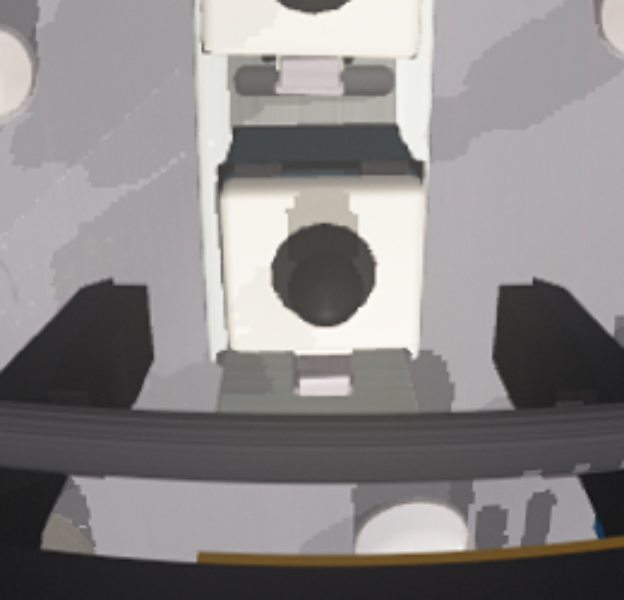

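Crop: faulty case lid flat, knob centred at (325,275) between fingers (152..497), no popped collar; nothing under the fingers. Descend on the sides.

```bash
python3 -m handwheel '[[[0,0,-0.8,0],[0,0,-0.8,0],[0,0,-0.6,0],[0,0,-0.4,0],[0,0,0,0],[0,0,0,0]]]' 0 20
```

```text
time: 12.35
position: [0.5521, -0.258, 0.0421]
ee_rot: [0.502, 0.516, 0.473, -0.508]
wrist_force: [0.2, 0.4, 0.1]
finger_gap: 0.0878
```

```bash
python3 -m handwheel '[[[0,0,0,0],[0,0,0,0],[0,0,0,0],[0,0,0,0],[0,0,0,0]]]' 1 30; python3 -m handwheel '[[[0,0,0.2,0],[0,0,0.3,0],[0,0,0.4,0],[0,0,0,0]]]'
```

```text
time: 12.77
position: [0.554, -0.2589, 0.045]
ee_rot: [0.504, 0.516, 0.472, -0.507]
wrist_force: [0.5, 0.6, -6.9]
finger_gap: 0.0599
time: 13.1
position: [0.5505, -0.2564, 0.0709]
ee_rot: [0.501, 0.515, 0.475, -0.508]
wrist_force: [1.3, -0.6, -7.7]
finger_gap: 0.0599
```

```bash
python3 -m handwheel '[[[0,0,0.6,0],[0,0,0.9,0],[0,0,0.9,0],[0,0,0.9,0],[0,0,0.8,0],[0,0.5,0.2,0],[0,0.9,0,0],[0,0.9,0,0],[0,0.9,0,0],[0,0.9,0,0]]]'; python3 -m handwheel '[[[0,0.9,0,0],[0,0.9,0,0],[0,0.9,0,0],[0,0.9,0,0],[0,0.9,0,0],[0,0.9,0,0],[0,0.7,0,0],[0,0.4,0,0],[0,0,0,0],[0,0,0,0]]]'
```

```text
time: 13.93
position: [0.5444, -0.131, 0.2049]
ee_rot: [0.497, 0.517, 0.474, -0.511]
wrist_force: [0.8, -0.5, -8.0]
finger_gap: 0.0599
time: 14.77
position: [0.5331, 0.0854, 0.1993]
ee_rot: [0.494, 0.514, 0.481, -0.511]
wrist_force: [0.6, 0.4, -8.2]
finger_gap: 0.0598
```

```bash
python3 -m handwheel '[[[0.2,0.8,0,0],[0.1,0.5,-0.6,0],[0,0,-0.9,0],[0,0,-0.9,0],[0,0,-0.9,0],[0,0,-0.7,0],[0,0,-0.4,0],[0,0,0,0],[0,0,0,0]]]'; python3 -c "
from h import *
st();snap('wrist','w6');snap('side','d6')"
```

```text
time: 15.52
position: [0.5414, 0.1203, 0.0627]
ee_rot: [0.494, 0.516, 0.478, -0.512]
wrist_force: [0.4, -0.0, -7.1]
finger_gap: 0.0598
15.5167 [0.5414 0.1203 0.0627] [[0.019, 0.998, -0.056], [-0.013, -0.056, -0.998], [-1.0, 0.02, 0.012]] [ 0.44 -0.05 -7.09] 0.05975097668852111 [ 0.01  0.35  1.79 -0.02  0.98  0.08]
```

View pics/w6.png

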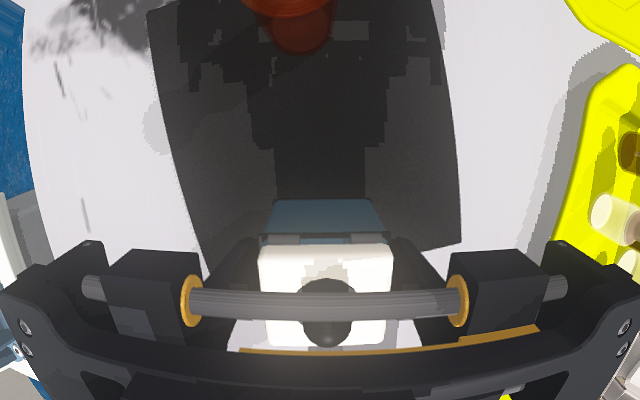

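Wrist: case held level over the mat's -y half; mat's corner at (461,243), left side edge reaching the arm at (207,250), amber bottle's base near edge at (300,52), well clear.

```bash
python3 -c "
from h import *
print(atz('w6',461,243,.004),atz('w6',207,250,.004),atz('w6',300,52,.004),atz('w6',325,203,.03))"
```

```text
[0.64955232 0.09106291 0.004     ] [0.4531076  0.09880094 0.004     ] [0.5344558  0.23337257 0.004     ] [0.54470119 0.1386737  0.03      ]
```

```bash
python3 -m handwheel '[[[0,0.15,0,0],[0,0.15,-0.15,0],[0,0,-0.15,0],[0,0,-0.1,0],[0,0,0,0]]]'; python3 -m handwheel '[[[0,0,-0.08,0],[0,0,0,0]]]'
```

```text
time: 16.03
position: [0.5463, 0.1304, 0.056]
ee_rot: [0.496, 0.519, 0.475, -0.509]
wrist_force: [-0.5, 0.5, -7.9]
finger_gap: 0.06
time: 16.2
position: [0.5464, 0.1307, 0.0535]
ee_rot: [0.497, 0.519, 0.475, -0.509]
wrist_force: [-0.2, -0.4, -8.3]
finger_gap: 0.0596
```

```bash
python3 -m handwheel '[[[0,0,-0.1,0],[0,0,-0.1,0],[0,0,0,0]]]'; python3 -m handwheel '[[[0,0,-0.08,0],[0,0,-0.08,0],[0,0,0,0]]]'
```

```text
time: 16.45
position: [0.5465, 0.1305, 0.0471]
ee_rot: [0.497, 0.519, 0.475, -0.509]
wrist_force: [-0.2, 1.2, -7.4]
finger_gap: 0.0599
time: 16.7
position: [0.5469, 0.1309, 0.0427]
ee_rot: [0.497, 0.519, 0.475, -0.508]
wrist_force: [-2.5, -0.6, -4.3]
finger_gap: 0.0596
```

```bash
python3 -m handwheel '[[[0,0,-0.06,0],[0,0,0,0]]]'; python3 -m handwheel '[[[0,0,0,0],[0,0,0,0],[0,0,0,0],[0,0,0,0],[0,0,0.5,0],[0,0,0.9,0],[0,0,0.9,0],[0,0,0.7,0],[0,0,0,0],[0,0,0,0]]]' 0 20; python3 -c "
from h import *
st();snap('wrist','w7')
c=cv2.imread('pics/w7.png')[100:350,190:450];cv2.imwrite('pics/w7c.png',cv2.resize(c,None,fx=2.4,fy=2.4))"
```

```text
time: 16.87
position: [0.5472, 0.1309, 0.043]
ee_rot: [0.497, 0.519, 0.475, -0.508]
wrist_force: [0.6, -1.7, -9.0]
finger_gap: 0.0602
time: 17.7
position: [0.5529, 0.1303, 0.1404]
ee_rot: [0.5, 0.522, 0.471, -0.505]
wrist_force: [0.8, 0.8, -0.6]
finger_gap: 0.0883
17.7 [0.5529 0.1303 0.1404] [[0.045, 0.997, -0.056], [-0.013, -0.056, -0.998], [-0.999, 0.046, 0.01]] [ 0.79  0.79 -0.63] 0.08827585497827467 [ 0.03  0.25  1.74 -0.02  1.11  0.09]
```

View pics/w7c.png

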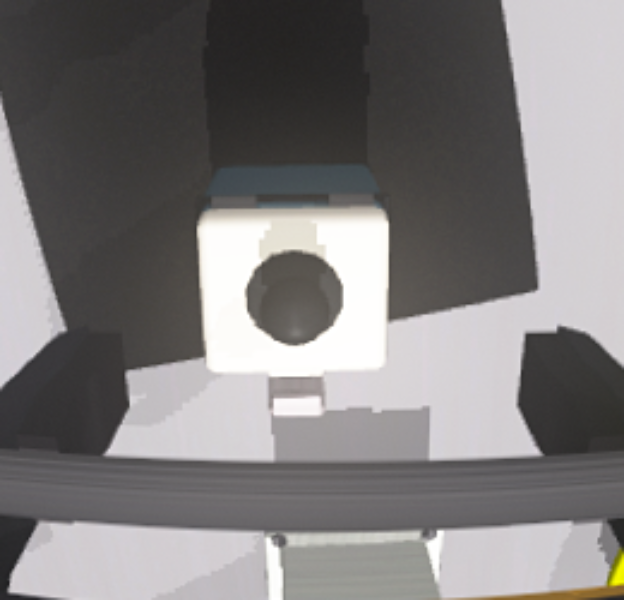

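Crop: case upright on mat, knob (295,297), lid front edge v=372, unlatched catch at (297,400); mat front edge from (538,290) to (130,370).

```bash
python3 -c "
from h import *
f=lambda u,v,z:atz('w7',u/2.4+190,v/2.4+100,z)
print('lid',f(295,372,.077),f(207,215,.077),f(388,215,.077),f(205,370,.077),f(386,370,.077))
print('mat',f(538,290,.004),f(130,370,.004),f(62,330,.004))
print('knob',f(295,298,.095),'catch',f(297,405,.074))"
```

```text
lid [0.54669013 0.09906944 0.077     ] [0.52459866 0.15133691 0.077     ] [0.5772458  0.14768516 0.077     ] [0.51859643 0.10166271 0.077     ] [0.5752632  0.09740612 0.077     ]
mat [0.64966091 0.0912845  0.004     ] [0.47468267 0.06771622 0.004     ] [0.4475689  0.08776683 0.004     ]
knob [0.5486706  0.13073896 0.095     ] catch [0.54641273 0.08550796 0.074     ]
```

```bash
python3 -m handwheel '[[[0,-0.05,0,1],[0,-0.05,0,1],[0,-0.05,0,1],[0,-0.05,0,1],[0,-0.05,0,1],[0,-0.05,0,1],[0,-0.05,0,1],[0,0,0,1],[0,0,0,1],[0,0,0,1]]]' 0 20;python3 -m handwheel '[[[0,0,0,1],[0,0,0,1],[0,0,0,1],[0,0,0,1],[0,0,0,1],[0,0,0,1],[0,0,0,1],[0,0,0,0.8],[0,0,0,0],[0,0,0,0]]]'; python3 -c "
from h import *
st()"
```

```text
time: 18.58
position: [0.5458, 0.1189, 0.1242]
ee_rot: [0.666, 0.257, 0.659, -0.238]
wrist_force: [0.2, 1.0, 0.3]
finger_gap: 0.0884
time: 19.42
position: [0.5365, 0.1181, 0.1058]
ee_rot: [0.699, 0.008, 0.715, 0.009]
wrist_force: [-0.2, -0.3, -1.0]
finger_gap: 0.0885
19.4167 [0.5365 0.1181 0.1058] [[-0.024, -0.0, 1.0], [0.024, 1.0, 0.001], [-0.999, 0.024, -0.024]] [-0.18 -0.3  -1.05] 0.0884668216473063 [-0.01  0.29  1.76  0.03  1.11 -1.6 ]
```

```bash
python3 -m handwheel '[[[0.2,0.03,0,-0.8],[0.2,0.03,0,0],[0,0,0,0],[0,0,0,0]]]'; python3 -c "
from h import *
st();snap('wrist','w8');c=cv2.imread('pics/w8.png')[120:370,170:470];cv2.imwrite('pics/w8c.png',cv2.resize(c,None,fx=2.4,fy=2.4))"
```

```text
time: 19.75
position: [0.5472, 0.1199, 0.1026]
ee_rot: [0.697, 0.035, 0.716, -0.018]
wrist_force: [-0.6, -0.3, 0.1]
finger_gap: 0.0881
19.75 [0.5472 0.1199 0.1026] [[-0.027, 0.076, 0.997], [0.025, 0.997, -0.075], [-0.999, 0.023, -0.029]] [-0.58 -0.26  0.11] 0.0881070504126969 [-0.01  0.32  1.73  0.03  1.11 -1.52]
```

View pics/w8c.png

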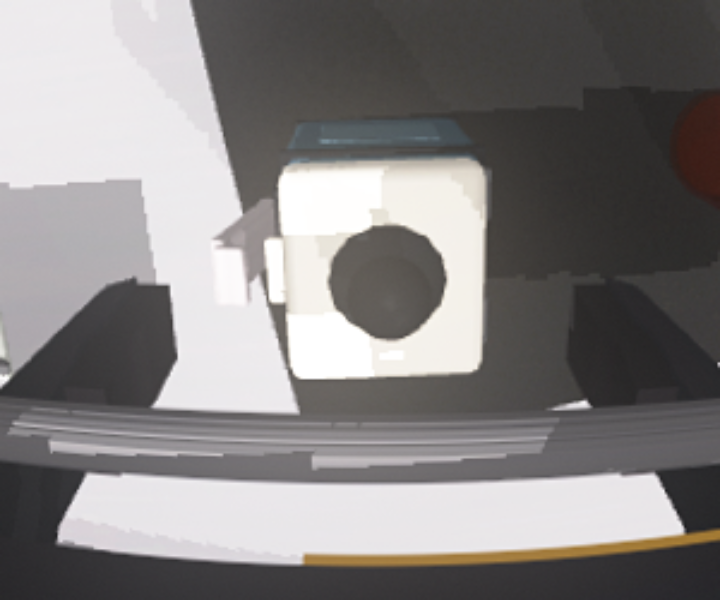

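Crop: unlatched catch at (230,270) inside the left finger (175), case back edge at 485 inside the right finger (568); knob (388,280); bottle far right (705,150).

```bash
python3 -c "
from h import *
f=lambda u,v,z:atz('w8',u/2.4+170,v/2.4+120,z)
print('knob',f(388,282,.095),'catch',f(216,270,.074),'back',f(486,275,.077))"
```

```text
knob [0.54188194 0.12480523 0.095     ] catch [0.54339669 0.08161817 0.074     ] back [0.5493336  0.14997794 0.077     ]
```

```bash
python3 -m handwheel '[[[-0.05,-0.1,0,0],[0,0,-0.6,0],[0,0,-0.7,0],[0,0,-0.4,0],[0,0,0,0],[0,0,0,0]]]'
```

```text
time: 20.3
position: [0.5457, 0.116, 0.0514]
ee_rot: [0.698, 0.034, 0.715, -0.017]
wrist_force: [-0.6, -1.0, 0.0]
finger_gap: 0.0882
```

```bash
python3 -m handwheel '[[[0,0.02,-0.15,0],[0,0,-0.12,0],[0,0,0,0]]]'; python3 -m handwheel '[[[0,0,0,0],[0,0,0,0],[0,0,0,0],[0,0,0,0]]]' 1 12;python3 -m handwheel '[[[0,0,0,0],[0,0,0,0]]]' 1 25;python3 -m handwheel '[[[0,0,0,0],[0,0,0,0]]]' 1 25
```

```text
time: 20.55
position: [0.5466, 0.1166, 0.0444]
ee_rot: [0.698, 0.034, 0.715, -0.017]
wrist_force: [0.4, -0.7, -0.2]
finger_gap: 0.0882
time: 20.88
position: [0.5484, 0.1179, 0.0466]
ee_rot: [0.7, 0.035, 0.713, -0.016]
wrist_force: [0.6, 5.1, 1.9]
finger_gap: 0.064
time: 21.05
position: [0.5483, 0.1181, 0.0467]
ee_rot: [0.7, 0.035, 0.713, -0.016]
wrist_force: [0.1, 0.5, -1.9]
finger_gap: 0.0636
time: 21.22
position: [0.5483, 0.1181, 0.0466]
ee_rot: [0.7, 0.035, 0.713, -0.016]
wrist_force: [0.3, 0.6, -0.8]
finger_gap: 0.0635
```

Gap 63.5–64 mm = catch shut. Release, rise, turn back.

```bash
python3 -m handwheel '[[[0,0,0,0],[0,0,0,0],[0,0,0,0],[0,0,0.6,0],[0,0,0.9,0],[0,0,0.9,0],[0,0,0.8,0],[0,0,0,0]]]' 0 15; python3 -m handwheel '[[[0,0,0,-1],[0,0,0.05,-1],[0,0,0.05,-1],[0,0,0.05,-1],[0,0,0.05,-1],[0,0,0.05,-1],[0,0,0.05,-1],[0,0,0.05,-1],[0,0,0.05,-1],[0,0,0.05,-1]]]' 0.5; python3 -m handwheel '[[[0,0,0,-1],[0,0,0,-1],[0,0,0,-1],[0,0,0,-1],[0,0,0,-1],[0,0,0,-1],[0,0,0,-1],[0,0,0,-0.8],[0,0,0,0],[0,0,0,0]]]';python3 -c "
from h import *
st();snap('wrist','w9');c=cv2.imread('pics/w9.png')[100:350,190:450];cv2.imwrite('pics/w9c.png',cv2.resize(c,None,fx=2.4,fy=2.4))"
```

```text
time: 21.88
position: [0.5461, 0.1172, 0.1448]
ee_rot: [0.698, 0.035, 0.715, -0.017]
wrist_force: [0.9, 0.1, 0.3]
finger_gap: 0.0883
time: 22.72
position: [0.5454, 0.1161, 0.1557]
ee_rot: [0.619, 0.345, 0.626, -0.324]
wrist_force: [-0.6, -0.3, -0.1]
finger_gap: 0.0441
time: 23.55
position: [0.5424, 0.115, 0.1487]
ee_rot: [0.464, 0.542, 0.467, -0.523]
wrist_force: [0.3, 0.5, -0.3]
finger_gap: 0.0441
23.55 [0.5424 0.115  0.1487] [[0.018, 0.991, -0.134], [0.021, -0.135, -0.991], [-1.0, 0.015, -0.023]] [ 0.3   0.47 -0.32] 0.04407092671588095 [-0.02  0.22  1.76  0.02  1.15  0.11]
```

Picture limit reached; measure the knob by image code.

```bash
cat >> h.py <<'E'
def knob(fn,zl=.0775,zk=.095):
    g=cv2.cvtColor(cv2.imread('pics/'+fn+'.png'),6)[:300]
    for t in (225,210,195):
        m=(g>t).astype(np.uint8)*255
        cs,h=cv2.findContours(m,cv2.RETR_CCOMP,2)
        for i,c in enumerate(cs):
            if h[0][i][3]>=0 and 250<cv2.contourArea(c)<3000:
                (u,v),r=cv2.minEnclosingCircle(c);o=cs[h[0][i][3]]
                print(t,'hole',round(u),round(v),round(r,1),np.round(atz(fn,u,v,zk),4),'lid rect',cv2.minAreaRect(o),cv2.contourArea(o))
def green(fn):
    m=cv2.inRange(cv2.cvtColor(cv2.imread('pics/'+fn+'.png'),40),(50,120,60),(80,255,255));p=np.argwhere(m);print('green',len(p),p.mean(0) if len(p) else '')
E
python3 -c "
from h import *
knob('w9');green('w9');knob('w7')"
```

```text
225 hole 327 202 21.4 [0.5484 0.1292 0.095 ] lid rect ((328.23529052734375, 207.55880737304688), (75.5460433959961, 76.61979675292969), 85.60128784179688) 4825.0
210 hole 328 202 21.4 [0.5485 0.1289 0.095 ] lid rect ((351.5048522949219, 228.62185668945312), (128.3997039794922, 123.47704315185547), 0.7345209717750549) 7665.0
210 hole 160 227 25.8 [0.4209 0.127  0.095 ] lid rect ((147.49203491210938, 166.27761840820312), (182.10809326171875, 82.94676208496094), 75.1413803100586) 6594.0
195 hole 602 230 17.5 [0.8169 0.0622 0.095 ] lid rect ((543.2562255859375, 174.6498565673828), (233.39785766601562, 141.8461456298828), 71.84273529052734) 12450.5
195 hole 328 202 20.9 [0.5486 0.129  0.095 ] lid rect ((397.3069152832031, 150.14930725097656), (191.99407958984375, 340.5462951660156), 18.593225479125977) 30044.5
green 0 
225 hole 312 223 21.5 [0.5482 0.1317 0.095 ] lid rect ((312.0, 223.5), (65.0, 78.0), 90.0) 4626.0
210 hole 312 223 21.4 [0.5483 0.1316 0.095 ] lid rect ((326.5, 239.99996948242188), (99.99998474121094, 148.99996948242188), 90.0) 8040.0
195 hole 313 263 14.3 [0.5467 0.1019 0.095 ] lid rect ((437.0, 145.5), (291.0, 404.0), 90.0) 51153.5
195 hole 312 223 21.4 [0.5483 0.1316 0.095 ] lid rect ((437.0, 145.5), (291.0, 404.0), 90.0) 51153.5
195 hole 576 38 54.6 [0.772  0.2713 0.095 ] lid rect ((437.0, 145.5), (291.0, 404.0), 90.0) 51153.5
195 hole 613 23 17.9 [0.8353 0.3003 0.095 ] lid rect ((437.0, 145.5), (291.0, 404.0), 90.0) 51153.5
195 hole 558 25 67.2 [0.7498 0.2779 0.095 ] lid rect ((437.0, 145.5), (291.0, 404.0), 90.0) 51153.5
```

```bash
python3 -m handwheel '[[[0.2,0.45,0,0.85],[0,0,-0.7,0],[0,0,-0.5,0],[0,0,0,0],[0,0,0,0]]]' 0.5 15;python3 -c "
from h import *
st();snap('wrist','w10');knob('w10')"
```

```text
time: 24.02
position: [0.5493, 0.1287, 0.1119]
ee_rot: [0.486, 0.522, 0.489, -0.502]
wrist_force: [-0.6, 0.1, 0.5]
finger_gap: 0.044
24.0167 [0.5493 0.1287 0.1119] [[0.018, 0.999, -0.048], [0.022, -0.048, -0.999], [-1.0, 0.016, -0.023]] [-0.63  0.11  0.46] 0.043967460109549925 [0.01 0.29 1.75 0.03 1.08 0.04]
225 hole 320 239 24.6 [0.5485 0.131  0.095 ] lid rect ((320.5, 243.5), (81.0, 89.0), 90.0) 6063.0
210 hole 320 239 24.2 [0.5487 0.131  0.095 ] lid rect ((322.1644287109375, 244.9383544921875), (89.01304626464844, 90.4935073852539), 87.87889862060547) 7282.0
210 hole 532 229 31.1 [0.6926 0.1263 0.095 ] lid rect ((568.260498046875, 180.71055603027344), (76.98136901855469, 208.78033447265625), 14.981632232666016) 6834.0
210 hole 92 220 19.2 [0.3919 0.1483 0.095 ] lid rect ((117.13813781738281, 146.26022338867188), (247.6539764404297, 124.79060363769531), 75.80144500732422) 14337.0
195 hole 320 240 24.1 [0.5487 0.1309 0.095 ] lid rect ((322.2057800292969, 245.1431427001953), (90.82521057128906, 91.04898834228516), 88.2901840209961) 7424.0
```

```bash
python3 -m handwheel '[[[0,0.05,-0.5,0],[0,0,-0.4,0],[0,0,0,0],[0,0,0,0]]]'
```

```text
time: 24.4
position: [0.5512, 0.1299, 0.0872]
ee_rot: [0.488, 0.523, 0.488, -0.5]
wrist_force: [-1.0, 0.2, 0.4]
finger_gap: 0.0437
```

```bash
python3 -m handwheel '[[[-0.08,0,-0.1,0],[0,0,-0.1,0],[0,0,0,0]]]';python3 -m handwheel '[[[0,0,0,0],[0,0,0,0],[0,0,0,0],[0,0,0,0],[0,0,0,0]]]' 1 15;  python3 -m handwheel '[[[0,0,0.05,0]]]'; python3 -m handwheel '[[[0,0,0.05,0]]]'; python3 -m handwheel '[[[0,0,0.06,0]]]'; python3 -m handwheel '[[[0,0,0.05,0]]]'
```

```text
time: 24.65
position: [0.5496, 0.1297, 0.0824]
ee_rot: [0.488, 0.523, 0.488, -0.5]
wrist_force: [0.5, -0.2, 0.0]
finger_gap: 0.0443
time: 25.07
position: [0.5489, 0.1297, 0.0833]
ee_rot: [0.488, 0.523, 0.488, -0.5]
wrist_force: [-2.6, 0.8, -0.0]
finger_gap: 0.0184
time: 25.15
position: [0.5482, 0.1299, 0.0842]
ee_rot: [0.488, 0.522, 0.489, -0.501]
wrist_force: [-0.5, 0.5, -3.4]
finger_gap: 0.0182
time: 25.23
position: [0.5478, 0.1301, 0.0854]
ee_rot: [0.487, 0.522, 0.489, -0.501]
wrist_force: [-0.3, 1.3, -2.7]
finger_gap: 0.0188
time: 25.32
position: [0.5476, 0.1303, 0.0869]
ee_rot: [0.487, 0.522, 0.489, -0.501]
wrist_force: [0.6, 1.3, -3.4]
finger_gap: 0.0182
time: 25.4
position: [0.5477, 0.1304, 0.0883]
ee_rot: [0.487, 0.522, 0.489, -0.501]
wrist_force: [-0.1, 0.4, -3.9]
finger_gap: 0.0186
```

About 3.3 N: the knob is rising. Continue to the stop.

```bash
python3 -m handwheel '[[[0,0,0.06,0]]]'; python3 -m handwheel '[[[0,0,0.06,0]]]'; python3 -m handwheel '[[[0,0,0.05,0]]]'; python3 -c "
from h import *
snap('wrist','w11');green('w11')"
```

```text
time: 25.48
position: [0.5476, 0.1305, 0.0901]
ee_rot: [0.487, 0.522, 0.489, -0.501]
wrist_force: [0.7, 0.5, -3.7]
finger_gap: 0.0184
time: 25.57
position: [0.5477, 0.1305, 0.092]
ee_rot: [0.487, 0.522, 0.489, -0.5]
wrist_force: [-1.1, 0.6, -2.8]
finger_gap: 0.0188
time: 25.65
position: [0.5477, 0.1305, 0.0937]
ee_rot: [0.487, 0.522, 0.489, -0.5]
wrist_force: [0.1, 1.7, -3.3]
finger_gap: 0.0183
green 284 [248.54929577 323.10211268]
```

```bash
python3 -m handwheel '[[[0,0,0.03,0]]]'; python3 -m handwheel '[[[0,0,0.03,0]]]'; python3 -m handwheel '[[[0,0,0.03,0]]]'
```

```text
time: 25.78
position: [0.5475, 0.1303, 0.0945]
ee_rot: [0.487, 0.522, 0.489, -0.501]
wrist_force: [0.2, -0.1, -7.2]
finger_gap: 0.0188
time: 25.87
position: [0.5469, 0.1301, 0.0948]
ee_rot: [0.487, 0.522, 0.489, -0.501]
wrist_force: [-0.1, -0.6, -7.8]
finger_gap: 0.0187
time: 25.95
position: [0.5462, 0.13, 0.0951]
ee_rot: [0.487, 0.521, 0.49, -0.502]
wrist_force: [-0.6, 0.5, -8.1]
finger_gap: 0.0185
```

At the stop. Release, rise, move back a bit, and check all three collars and lids from the side and wrist cameras.

```bash
python3 -m handwheel '[[[0,0,0,0],[0,0,0,0],[0,0,0,0],[0,0,0.7,0],[0,0,0.9,0],[0,0,0.9,0],[0,0,0.9,0],[0,0,0,0],[0,0,0,0],[0,0,0,0]]]' 0.4 15;python3 -c "
from h import *
st();snap('wrist','w12');snap('side','d12');snap('scene','s12');knob('w12',zk=.105);green('w12')
for fn in('d12','s12'):
    m=cv2.inRange(cv2.cvtColor(cv2.imread('pics/'+fn+'.png'),40),(50,100,50),(80,255,255))
    n,l,s,c=cv2.connectedComponentsWithStats(m);print(fn,[(s[i,4],c[i].round().tolist()) for i in range(1,n)])
    for p in [(.558,-.098,.1),(.5548,-.178,.1),(.547,.13,.098)]:print(proj(fn,p).round())
a=[cv2.imread(f'pics/{x}.png').astype(int) for x in('d0','d12')]
d=np.abs(a[0]-a[1]).max(2)
m=cv2.morphologyEx((d>45).astype(np.uint8),2,np.ones((3,3)))
n,l,s,c=cv2.connectedComponentsWithStats(m);print([(s[i].tolist()) for i in range(1,n) if s[i,4]>12])
for p in [(.679,-.2,.04),(.433,-.207,.04),(.536,.247,.05)]:print('bystander px',proj('d12',p).round())
"
```

```text
time: 26.78
position: [0.5509, 0.1293, 0.2083]
ee_rot: [0.49, 0.525, 0.486, -0.498]
wrist_force: [-0.6, 0.3, -0.2]
finger_gap: 0.0532
26.7833 [0.5509 0.1293 0.2083] [[0.031, 0.998, -0.047], [0.022, -0.047, -0.999], [-0.999, 0.03, -0.024]] [-0.64  0.27 -0.16] 0.05323451678983471 [0.01 0.17 1.69 0.02 1.26 0.05]
225 hole 313 201 18.3 [0.5459 0.132  0.105 ] lid rect ((312.5, 204.5), (59.0, 59.0), 90.0) 2998.0
210 hole 312 201 18.0 [0.545  0.1319 0.105 ] lid rect ((389.5164794921875, 168.75816345214844), (159.98272705078125, 331.48712158203125), 37.58536911010742) 20677.0
195 hole 313 201 17.8 [0.5459 0.1315 0.105 ] lid rect ((441.5, 145.5), (291.0, 363.0), 90.0) 50914.5
195 hole 529 39 65.0 [0.7608 0.282  0.105 ] lid rect ((441.5, 145.5), (291.0, 363.0), 90.0) 50914.5
195 hole 582 35 16.6 [0.8475 0.3035 0.105 ] lid rect ((441.5, 145.5), (291.0, 363.0), 90.0) 50914.5
green 39 [194.41025641 313.17948718]
d12 [(np.int32(28), [313.0, 178.0]), (np.int32(50), [306.0, 242.0])]
[313. 173.]
[318. 155.]
[304. 237.]
s12 [(np.int32(32), [372.0, 173.0]), (np.int32(31), [348.0, 181.0]), (np.int32(47), [275.0, 212.0])]
[347. 176.]
[371. 168.]
[272. 205.]
[[304, 0, 47, 21, 547], [353, 0, 31, 13, 310], [250, 0, 293, 198, 19343], [601, 0, 39, 101, 2964], [435, 7, 11, 14, 115], [504, 94, 4, 4, 15], [540, 103, 27, 21, 409], [482, 109, 5, 7, 34], [471, 111, 7, 6, 33], [532, 110, 4, 9, 27], [301, 123, 4, 5, 18], [516, 131, 4, 4, 15], [543, 130, 6, 4, 23], [258, 139, 6, 8, 35], [330, 147, 23, 38, 490], [331, 155, 4, 6, 21], [422, 166, 5, 11, 44], [618, 178, 5, 4, 18], [314, 197, 7, 5, 31], [609, 197, 4, 4, 15], [422, 228, 12, 53, 346], [596, 228, 16, 28, 239], [293, 232, 27, 24, 454], [320, 244, 3, 6, 18], [484, 268, 10, 26, 130], [417, 329, 25, 71, 1362], [267, 342, 6, 11, 48], [255, 346, 10, 8, 63], [280, 359, 51, 41, 1343], [225, 364, 22, 36, 449]]
bystander px [274. 166.]
bystander px [365. 170.]
bystander px [302. 295.]
```

All three green collars show in the scene camera, at (348,181), (372,173) and (275,212). There is no image change where the bottles stand, and the arm is clear. Handing in.

```bash
python3 -c "
from h import *
print(ctrl.close_job())"
```

```text
the job is handed in; nothing more can be done
None
```

I tugged all three knobs and handed the job in at about 27 s. The case at the rack's -y end was the faulty one. All three knobs are popped up, and the two sound cases are still in the rack.

- **Sound cases:** the +y and middle knobs popped up with about 3.5 N. I pulled each to its end stop, where the force reached about 8 N.
- **Faulty case:** its lid lifted about 9 mm at low force with no green collar showing. I let the lid down and stood the case upright on the -y half of the mat. I then squeezed the catch until the finger gap read 64 mm, which is the shut width. Its knob then popped to the stop.

**Last checks:**
- The scene camera shows three green collars in the right places. The side camera found only two: it missed the middle case, probably because the arm hid it.
- The faulty case held its own weight (about 8 N) when its knob was pulled, so its catch is shut. Its lid looked square and flat from the wrist camera.
- The side view shows no change at the amber bottle, and none that I could tie to the other two. Part of the change near the rack end came from the arm, so that comparison is not clean.
- My 12-picture viewing limit ran out before the last tug, so the final checks were done by image code and force readings, not by eye.

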